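# Load a valve block into the fence corner of the drilling fixture

## Robot

A 6-joint arm with a two-finger parallel gripper is mounted at the origin on the work surface. World frame = base frame: x ahead of the robot, y to its left, z up, the work surface at z = 0. Lengths are in mm, angles in rad, forces in N, time in s.
With the tool pointing down it reaches from about 325 to 775 mm from the base axis. Payload 9.3 kg.
Tool frame: the origin (TCP) lies between the finger pads; the fingertips stand 14 mm ahead of it and the grasp point (between the pads) lies 5 mm behind it; z points along the fingers, y is the line along which they close (so a half turn about z gives the same grasp; the last joint's range is limited). The gripper opens to 85 mm and grips with 20 to 120 N. Pads are 22 mm wide; open, the fingers measure 114 mm over their backs; the gripper's body (76 mm by 85 mm) begins 54 mm behind the grasp point. The pads swing forward as they close: fully open they stand 13 mm farther back than shut.
Start: joints at [-1.321, 0.259, 0.021, 1.334, 0, 1.418], TCP at [215.591, -505.982, 245.279] pointing down, gripper open.
Joint ranges: [-3.04, 3.04], [-0.91, 1.82], [-1.04, 1.36], [-1.92, 1.95], [-1.52, 1.45], [-3.14, 3.14]. Speed limits (rad/s): [2.22, 2.22, 2.79, 3.14, 3.14, 3.14].

## Interface

Orientations are given as [roll, pitch, yaw] about the fixed x, y, z axes, in that order (R = Rz(yaw) Ry(pitch) Rx(roll)).
In Python, from plant import ctrl gives the robot as it stands.
- The arm moves only by the tool step_arm, never from a script. Its argument "targets" is text: rows parted by semicolons, each of 5 numbers parted by spaces: the closure, from -1 (fully open) to 1 (shut), then the shift along the tool's x, y, z in cm, then the turn about the tool's z in rad. A call has 1 to 12 rows; each row shifts and turns the commanded pose from where the row before left it, along the tool's axes as they then stand; what a row does not reach is not made up. A row lasts 1/10 s, in which the tool goes at most 50 mm and 8.59 degrees, less where a joint would pass 70% of its speed; a pose out of reach is approached as far as the arm can. A call with a gripper value outside its range is refused whole. The fingers move at their own pace and stop on an object; "newtons" is the grip in N (left out, the last holds). Time passes only in rows, so rows that do not move let the fingers close. It gives the time, the measured TCP pose, the force, the opening and the grip force at its end, in the units of the state.
- ctrl.read_state(): the state, without advancing time (a new reading comes with each control period).
- ctrl.camera(name): name is "side" or "top"; returns a dict with "pixels" (480x640x3 uint8, red, green, blue), "range_z" (480x640 float32, mm along the optical axis (not along the pixel's ray), 0 where there is no reading), "camera_matrix" (3x3 intrinsics, pixels), "extrinsics" (4x4, takes a point from camera to world coordinates). Camera axes: x right, y up, looking along -z (the intrinsics and any distortion apply to the point x, -y, -z); pixel columns grow to the right and rows downward; lengths in mm; the calibration is good to about 2 mm. A picture is of the moment at which its call begins.
- ctrl.sign_off(): hands the job in; it is judged then, once.
Trained networks look in a picture, given as the dict that the camera call returned (one of the last four; its "shot" number tells which), for a name from the list of things; names that differ only in an ending like _2 or _b are one class to them, and where a whole thing is asked for, a point or a joint stands for the part that bears it (a point fixed in the world has none). Each returns a list of dicts, best first, with "p" (0 to 1); they miss things now and then, are a little off and sometimes report something else, mostly with a low value. They report only what shows in the picture. A call takes as long as a camera call.
- ctrl.search_frame(picture, query): "location" ([column, row] in pixels, amid what is visible of it).
- ctrl.landmark_of(picture, query): "location" ([column, row] in pixels: a listed point, or the origin of a listed thing).
The state is a dict: "time": time; "joint_pos": joint angles; "joint_velocities": joint speeds; "effort": joint torques, N m; "tcp_pos": TCP position; "ee_rot": TCP orientation; "ft_force": force on the tool from outside, world axes, zero at the start; "torque": the same for the moment, N m; "finger_gap": finger opening in mm; "grasp_force": force on a finger pad.
Only numpy, scipy, OpenCV 4.12 (cv2) and the standard library are available. Lean on these libraries where they do the work, as an engineer would, in place of code of your own. Each camera call takes 0.05 s, during which the arm holds its last target. There are 200 camera calls.

## Task

Take the aluminium valve block out of the blue divider rack and load it in the drilling fixture: laid down gently on the steel plate with its ported face up and its plain end towards the short end stop, pushed fully home so that it sits square and flush against both the long fence and the end stop. Do not drop it or let it topple over, let go of it, and leave the other parts, the oil bottle and the spanner where they are.

Things in the scene. Friction and masses are not known exactly. Their poses are not given: they have to be found in the camera images.
- block: Aluminium valve block 100 x 50 x 45 mm, about 0.6 kg, brass hexagon fitting (23 mm wide, 14 mm long) mid one end. Starts standing on its plain end in any of the rack's slots. Origin: centre of the plain end. z: along its length to the fitting (up at the start); -x: normal of the ported broad face (100 x 50); y across its width. Loaded: z along fixture +y, -x up, -y side on the long fence.
- port_face (a point): Centre of the block's ported face (two black 17 mm ports with bright rims, six small holes), 22.5 mm from the block's long axis, 50 mm from the plain end; axes as the block's.
- side_near_plain_end (a point): Point on the block's -y side face (100 x 45 mm, the side that goes to the long fence), mid-thickness, 10 mm from the plain end; axes as the block's. Sliding the block over the plate takes up to about 12 N.
- side_near_fitting (a point): Point on the same side face, mid-thickness, 90 mm from the plain end; axes as the block's.
- jig: Drilling fixture fixed to the bench on the robot's left or right (varies): dark steel plate 190 (x) x 210 (y) x 16 mm, turned up to 0.25 rad, with two bright steel fence bars 20 mm wide, standing 20 mm above the plate. Origin: centre of the plate's underside; z up, x towards the long fence (far from the robot), y along the long fence, away from the short end stop.
- corner (a point): Where the faces of the fences would meet, level with the plate's top (16 mm above the bench); axes as the fixture's. Long fence's face: x = 0 (bar at y 12 to 162 mm); end stop's face: y = 0 (bar at x -10 to -95 mm); the corner is left open. Free plate: x -140 to 0, y 0 to 140 mm. The loaded block fills x -50 to 0, y 0 to 100 mm (fitting to 114), 45 mm high.
- clamp (a point): Foot of the open hold-down clamp and its riser behind the long fence, on the plate; axes as the fixture's. Fixed, stays open. Its steel body fills x -14 to 14, y -24 to 24 mm, up to 115 mm above the plate; the red grip leans back to x +55 mm, 147 mm above the plate; the rubber pad juts forward to x -28 mm (over the long fence), 100 to 116 mm above the plate.
- rack: Blue divider rack, fixed, on the other side from the fixture, turned up to 0.8 rad. 110 (x) x 205 (y) mm; base 6 mm thick, 18 mm high lips along its long edges, four dividers 3 mm thick, 90 mm high, 104 mm long in x, at y -99, -33, 33, 99 mm: three slots, open at their x ends above the lips. Origin: centre of underside; z up. The ported face of the block looks to its -x (within 0.08 rad).
- bonnet: Grey spring bonnet 100 mm tall, flanged foot 50 mm across, standing in a slot of the rack. Leave it. Origin: centre of the underside, z up.
- cartridge: Brass valve cartridge with steel stem, 103 mm tall, 44 mm across, standing in a slot of the rack. Leave it. Origin: centre of the underside, z up.
- oil: White oil bottle with red cap, 150 mm tall, 54 mm across, standing on the bench midway between rack and fixture. Leave it. Origin: centre of the underside, z up.
- spanner: Steel spanner 150 mm long, under 20 mm high, lying on the bench between rack and fixture, nearer the robot than the bottle. Leave it. Origin: centre of the underside, x along its length.

How it is judged:
By the outcome, as a careful person would: the job done as asked, in the order asked, and still so for the second after the job is handed in, with the robot touching nothing.
It also fails if it takes over 67 s, if anything falls off the work surface, if the arm or the gripper's body presses on something with over 40 N, if the wrist force passes 120 N, or if a joint passes its speed limit or range.

## Working session

There is one attempt and no reset: what is moved stays moved. The work goes in short steps, Python scripts to look and compute and a tool call to move; the robot and the scene stay as the last step left them, time stands still between calls to the robot, and variables do not carry over. Pictures are saved under pics/ and viewed, at most 10 in all, crops included, and the job is handed in when it is done.

Besides the shell and the picture viewer there is one more tool, called after "Emit:" as a command line: name --argument value ..., lists and objects as JSON in quotes. step_arm: Moves the arm, as the interface text tells. Its arguments: {"type":"object","properties":{"targets":{"type":"string"},"newtons":{"type":"number"}},"required":["targets"]}

```bash
ls; mkdir -p pics; cat > h.py <<'E'
import numpy as np, cv2
from plant import ctrl
def shot(n,save=None):
    p=ctrl.camera(n)
    if save: cv2.imwrite('pics/'+save,cv2.cvtColor(p['pixels'],cv2.COLOR_RGB2BGR))
    return p
def cloud(p):
    K=np.array(p['camera_matrix']);E=np.array(p['extrinsics']);z=p['range_z'].astype(float)
    v,u=np.mgrid[:z.shape[0],:z.shape[1]]
    c=np.stack([(u-K[0,2])/K[0,0]*z,-(v-K[1,2])/K[1,1]*z,-z],-1)
    w=c@E[:3,:3].T+E[:3,3]; w[z==0]=np.nan
    return w
def ray(p,uv,h):
    K=np.array(p['camera_matrix']);E=np.array(p['extrinsics'])
    d=E[:3,:3]@np.array([(uv[0]-K[0,2])/K[0,0],-(uv[1]-K[1,2])/K[1,1],-1]);o=E[:3,3]
    return o+d*(h-o[2])/d[2]
E
python3 - <<'E'
from h import *
np.set_printoptions(precision=3,suppress=True)
for n in ['top','side']:
    p=shot(n,n+'0.png'); print(n,{k:v for k,v in p.items() if k not in('pixels','range_z')})
    W=cloud(p)
    for q in ['block','port_face','jig','corner','clamp','rack','bonnet','cartridge','oil','spanner']:
        for r in ctrl.landmark_of(p,q)[:1]:
            u,v=[int(round(a)) for a in r['location']]
            print(q,r['location'],r['p'],W[min(v,479),min(u,639)])
print(ctrl.read_state())
E
```

```text
pics
top {'camera_matrix': array([[470.963,   0.   , 326.836],
       [  0.   , 470.963, 239.482],
       [  0.   ,   0.   ,   1.   ]]), 'extrinsics': array([[  -0.014,    0.978,   -0.209,  346.64 ],
       [  -1.   ,   -0.014,   -0.001,  -12.303],
       [  -0.004,    0.209,    0.978, 1027.456],
       [   0.   ,    0.   ,    0.   ,    1.   ]]), 'shot': 1}
block [415.3, 244.1] 0.78 [ 535.141 -189.732   91.158]
port_face [420.1, 246.1] 0.67 [ 535.595 -204.443   67.115]
jig [207.1, 247.3] 0.87 [549.997 251.603  16.523]
clamp [223.8, 216.1] 0.84 [611.987 210.161  44.974]
rack [446.3, 238.6] 0.72 [ 555.305 -266.225   40.512]
bonnet [446.6, 234.2] 0.93 [ 559.005 -260.636   73.029]
cartridge [479.4, 244.0] 0.9 [ 539.754 -329.938   58.69 ]
oil [317.1, 232.2] 0.91 [561.099   8.535  99.285]
spanner [324.9, 322.4] 0.66 [384.962  -4.673   6.32 ]
side {'camera_matrix': array([[444.106,   0.   , 326.819],
       [  0.   , 444.106, 251.771],
       [  0.   ,   0.   ,   1.   ]]), 'extrinsics': array([[   0.978,    0.129,   -0.165,  395.594],
       [  -0.209,    0.606,   -0.767, -586.408],
       
[... 358 characters left out ...]
306   62.13 ]
bonnet [404.0, 419.1] 0.77 [ 554.147 -308.22    66.602]
cartridge [411.2, 466.6] 0.68 [ 537.085 -373.263   81.777]
oil [360.5, 288.3] 0.65 [580.193 -16.807  18.476]
spanner [252.0, 307.1] 0.81 [383.126 -11.294   5.554]
{'time': 1.1, 'joint_pos': array([-1.321,  0.259,  0.021,  1.334,  0.   ,  1.418]), 'joint_velocities': array([-0.002, -0.   ,  0.002,  0.001, -0.001,  0.002]), 'effort': array([  0.002, -55.539,  34.474,   0.001,  -0.   ,   0.   ]), 'tcp_pos': array([ 215.597, -505.977,  245.274]), 'ee_rot': array([-3.142, -0.   ,  0.403]), 'ft_force': array([-0.2  , -0.238, -0.14 ]), 'torque': array([-0.028, -0.014, -0.053]), 'grasp_force': 0.0, 'finger_gap': 85.43564271489066}
```

```bash
python3 - <<'E'
import cv2
a=cv2.imread('pics/top0.png');cv2.imwrite('pics/topc.png',cv2.resize(a[130:350,150:550],(800,440),interpolation=cv2.INTER_CUBIC))
b=cv2.imread('pics/side0.png');cv2.imwrite('pics/sidec.png',cv2.resize(b[150:480,220:540],(582,600),interpolation=cv2.INTER_CUBIC))
E
```

```text
(no output)
```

View pics/topc.png

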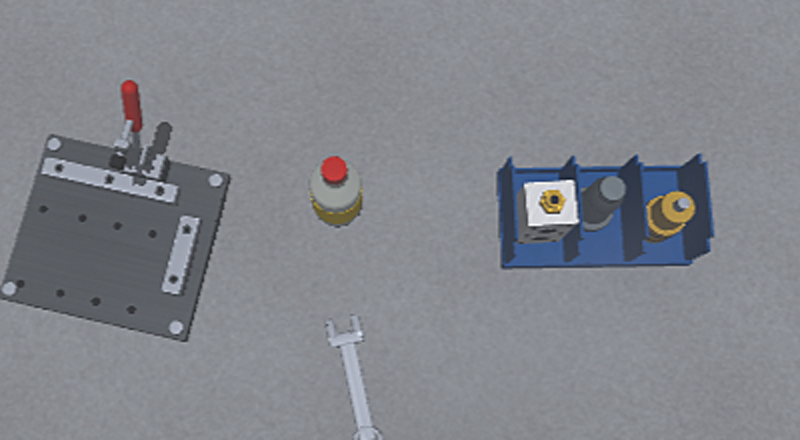

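View pics/sidec.png

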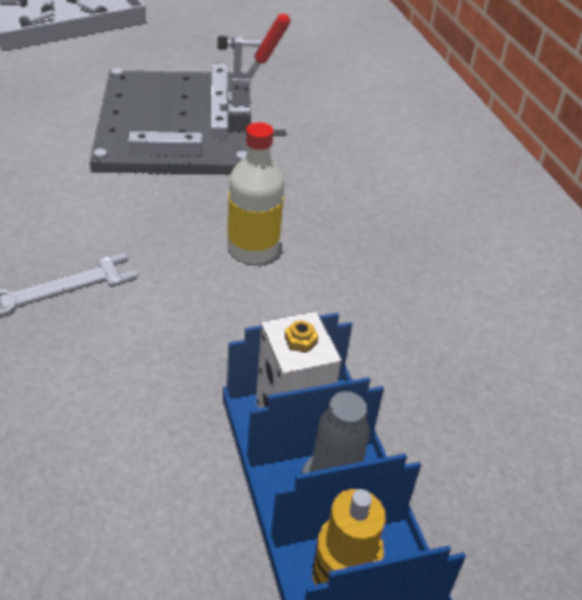

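The top crop shows the fixture on the left, with its end stop on the bottle side. The rack is on the right, with the block in the slot nearest the bottle (pixel ~415,230) and its ported face towards the robot. The side crop agrees. Next I fit the geometry from the depth data.

```bash
cat > fit.py <<'E'
from h import *
np.set_printoptions(precision=1,suppress=True)
def rect(pts):
    (c,s,a)=cv2.minAreaRect(pts[:,:2].astype(np.float32)); return np.round(c,1),np.round(s,1),round(a,1)
def sel(W,x,y,z):
    m=(W[...,0]>x[0])&(W[...,0]<x[1])&(W[...,1]>y[0])&(W[...,1]<y[1])&(W[...,2]>z[0])&(W[...,2]<z[1])
    return m
def clean(m): return cv2.morphologyEx(m.astype(np.uint8),cv2.MORPH_OPEN,np.ones((2,2)))>0
E
python3 - <<'E'
from fit import *
for n in ['top','side']:
    p=shot(n);W=cloud(p)
    b=W[sel(W,(350,500),(30,100),(-20,20))];print(n,'bench',b[:,2].mean(),b[:,2].std())
    j=sel(W,(430,680),(110,380),(10,22));print('plate',rect(W[clean(j)]),np.median(W[j][:,2]))
    j=clean(sel(W,(430,680),(110,380),(31,42)))
    k,l,st,c=cv2.connectedComponentsWithStats(j.astype(np.uint8))
    for i in range(1,k):
        if st[i,4]>30: print('bar',st[i,4],rect(W[l==i]),np.median(W[l==i][:,2]))
    t=clean(sel(W,(480,640),(-260,-120),(99,112)));print('blocktop',t.sum(),rect(W[t]),np.median(W[t][:,2]))
    d=clean(sel(W,(440,680),(-420,-120),(83,94)));
    k,l,st,c=cv2.connectedComponentsWithStats(d.astype(np.uint8))
    for i in range(1,k):
        if st[i,4]>8: print('div',st[i,4],rect(W[l==i]))
    d=clean(sel(W,(440,680),(-420,-120),(4,95)));print('rackall',rect(W[d]))
    d=clean(sel(W,(440,680),(-420,-210),(94,112)));
    k,l,st,c=cv2.connectedComponentsWithStats(d.astype(np.uint8))
    for i in range(1,k):
        if st[i,4]>20: print('tops',st[i,4],rect(W[l==i]))
    d=clean(sel(W,(560,720),(150,300),(50,170)));print('clamp',np.nanmin(W[d],0),np.nanmax(W[d],0))
    d=clean(sel(W,(520,620),(-40,50),(50,170)));print('oil',np.nanmean(W[d],0),np.nanmax(W[d],0))
E
```

```text
top bench 0.8327351606822434 1.8804594584866614
plate (array([548.4, 251.1]), array([209.8, 189. ]), 76.3) 16.762610872818755
bar 665 (array([610.1, 255.4]), array([152.6,  25.2]), 76.7) nan
bar 384 (array([523.7, 174.2]), array([18.5, 86.4]), 76.4) nan
blocktop 471 (array([ 570. , -218.6]), array([40.8, 79.2]), 25.2) nan
div 26 (array([ 599. , -250.8]), array([15.2, 42.2]), 44.5)
div 26 (array([ 598.8, -319.9]), array([16.6, 47.6]), 37.9)
div 64 (array([ 586.9, -390.9]), array([40.9, 69.4]), 89.6)
div 35 (array([ 586.4, -181.2]), array([16.7, 58.7]), 70.5)
div 76 (array([ 566.9, -279.9]), array([49.4, 25.6]), 84.2)
div 44 (array([ 561.9, -250.9]), array([22.1, 60.5]), 89.4)
div 30 (array([ 569.2, -319.5]), array([18.8, 48.8]), 35.9)
div 143 (array([ 557.4, -345.6]), array([28.4, 47.8]), 20.4)
div 14 (array([ 560.4, -362.1]), array([10.2, 27.3]), 29.0)
div 32 (array([ 544.1, -180.8]), array([37., 13.]), 3.1)
div 33 (array([ 547. , -390.9]), array([24.9, 50.9]), 22.3)
div 22 (array([ 536.9, -315.3]), array([13.9, 27.1]), 24.9)
div 10 (array([ 533.8, -253.2]), array([ 3.9, 31. ]), 35.5
[... 726 characters left out ...]
 12.2]), 54.6)
div 39 (array([nan, nan]), array([0., 0.]), 0.0)
div 475 (array([ 585.3, -217.6]), array([126.3,  73.5]), 11.0)
div 228 (array([ 590.2, -266.4]), array([64. , 25.6]), 29.4)
div 323 (array([ 588.4, -291.6]), array([128. ,  23.5]), 24.7)
div 545 (array([ 573.5, -333.6]), array([71.1, 23.6]), 32.2)
div 361 (array([ 584.6, -355.7]), array([123.2,   4. ]), 18.7)
rackall (array([nan, nan]), array([0., 0.]), 0.0)
tops 615 (array([ 571. , -199.8]), array([96.2, 15.1]), 40.4)
tops 373 (array([ 586.9, -264.1]), array([60.1, 18.9]), 34.0)
tops 148 (array([ 559.4, -338.9]), array([21.1, 10.1]), 20.6)
clamp [596.4 198.4  -2.6] [779.2 499.7 162.2]
oil [583.4  -2.   92.2] [668.2 213.  151.2]
```

```bash
cat > blk.py <<'E'
from fit import *
def blocktop(n,h=106,save=None):
    p=shot(n,save);g=p['pixels'].astype(int);W=cloud(p)
    near=cv2.dilate(sel(W,(480,650),(-280,-130),(98,116)).astype(np.uint8),np.ones((3,3)))>0
    hsv=cv2.cvtColor(p['pixels'],cv2.COLOR_RGB2HSV)
    m=(near&(hsv[...,1]<40)&(hsv[...,2]>185)).astype(np.uint8)
    k,l,st,c=cv2.connectedComponentsWithStats(m)
    i=1+np.argmax(st[1:,4]);m=(l==i)
    v,u=np.nonzero(m)
    hull=cv2.convexHull(np.stack([u,v],-1).astype(np.int32))[:,0]
    P=np.array([ray(p,q,h) for q in hull])
    return st[i],rect(P),p
E
python3 - <<'E'
from blk import *
for n in ['top','side']:
    s,r,p=blocktop(n);print(n,s,r)
    # rack: blue mask, whole
    hsv=cv2.cvtColor(p['pixels'],cv2.COLOR_RGB2HSV)
    W=cloud(p)
    m=(hsv[...,0]>100)&(hsv[...,0]<125)&(hsv[...,1]>120)
    k,l,st,c=cv2.connectedComponentsWithStats(m.astype(np.uint8));print('blue',st[1:][st[1:,4]>100])
    low=m&(W[...,2]<26)&(W[...,2]>2)
    print('rack low',rect(W[low]))
    for i,a in enumerate([-120,-190,-260,-330]):
        pass
    hi=m&(W[...,2]>70)&(W[...,2]<96);Q=W[hi]
    print('hi',len(Q),rect(Q))
E
```

```text
top [412 220  27  23 397] (array([ 558.5, -208.4]), array([44., 49.]), 2.8)
blue [[ 404  209   28   41  196]
 [ 400  208   96   55 1217]
 [ 467  208   24   40  290]]
rack low (array([ 564.3, -273.3]), array([109.9, 202.5]), 0.1)
hi 253 (array([ 563.2, -274.1]), array([102.3, 202.2]), 0.3)
side [364 321  43  34 657] (array([ 558. , -208.1]), array([44.6, 50.2]), 2.4)
blue [[ 397  323   16   23  144]
 [ 343  330  133  150 8162]]
rack low (array([ 563.4, -273. ]), array([110.5, 202.5]), 0.2)
hi 2212 (array([ 563.4, -273.7]), array([104.4, 201.6]), 0.2)
```

The block stands at (558, -208) mm with a yaw of about 0.045 rad, and both cameras agree. The fixture yaw is about -0.24 rad with the corner at about (577, 172). I'll lift the block through the slot ends, stand it by the plate edge, regrip its sides and tilt it against that edge.

Emit:
step_arm --targets "-1 3.6 -1.16 0 0;-1 3.6 -1.16 0 0;-1 3.6 -1.16 0 0;-1 3.6 -1.16 0 0;-1 3.6 -1.16 0 0;-1 3.6 -1.16 0 0;-1 3.6 -1.16 0 0;-1 3.6 -1.16 0 0;-1 3.6 -1.16 0 0;-1 3.6 -1.16 0 0;-1 3.6 -1.16 0 0;-1 3.6 -1.16 0 0"

```text
time: 2.5
tcp_pos: [559.5, -207.4, 245.3]
ee_rot: [3.141, -0.0, 0.403]
ft_force: [1.2, -0.3, 0.7]
finger_gap: 85.4
grasp_force: 0.0
```

Emit:
step_arm --targets "-1 0 0 0 -0.14;-1 0 0 0 -0.14;-1 0 0 0 -0.14;-1 0 0 0 -0.14;-1 0 0 0 -0.14;-1 0 0 0 -0.14;-1 0 0 0 -0.14;-1 0 0 0 -0.14;-1 0 0 0 -0.09;-1 0 0 0 0;-1 0 0 0 0"

```text
time: 3.6
tcp_pos: [558.5, -208.6, 245.2]
ee_rot: [-3.142, -0.0, 1.61]
ft_force: [0.1, 0.8, 0.5]
finger_gap: 85.0
grasp_force: 0.0
```

```bash
cat > d.py <<'E'
from h import *
np.set_printoptions(precision=3,suppress=True)
O=np.array([577.3,172.0]);A=-0.239
fx=np.array([np.cos(A),np.sin(A)]);fy=np.array([-np.sin(A),np.cos(A)])
def F(x,y): return O+x*fx+y*fy   # fixture corner frame -> world
def toF(p): d=np.array(p[:2])-O; return d@fx,d@fy
def delta(t,yaw=None):
    s=ctrl.read_state();y=s['ee_rot'][2];d=np.array(t,float)-s['tcp_pos']
    tx=np.array([np.cos(y),np.sin(y)]);ty=np.array([np.sin(y),-np.cos(y)])
    print('t',s['time'],'tcp',s['tcp_pos'],'rot',s['ee_rot'],'F',np.round(toF(s['tcp_pos']),1),'ft',s['ft_force'],'gap',s['finger_gap'],'gf',s['grasp_force'])
    print('d cm',np.round([tx@d[:2]/10,ty@d[:2]/10,-d[2]/10],2),'turn',None if yaw is None else round(-((yaw-y+np.pi)%(2*np.pi)-np.pi),3))
E
python3 -c "
from d import *
delta((558.3,-208.2,73),1.616)"
```

```text
t 3.6 tcp [ 558.456 -208.578  245.248] rot [-3.142 -0.     1.61 ] F [  71.8 -374.2] ft [0.09  0.81  0.469] gap 85.01777068771017 gf 0.0
d cm [ 0.04 -0.01 17.22] turn -0.006
```

Emit:
step_arm --targets "-1 0.04 0 4 0;-1 0 0 4 0;-1 0 0 3 0;-1 0 0 2.5 0;-1 0 0 2 0;-1 0 0 1.7 0;-1 0 0 0 0;-1 0 0 0 0"

```text
time: 4.4
tcp_pos: [558.5, -208.2, 73.6]
ee_rot: [-3.141, -0.0, 1.612]
ft_force: [1.4, -0.8, -0.4]
finger_gap: 85.3
grasp_force: 0.0
```

Emit:
step_arm --targets "0.3 0 0 0 0;0.3 0 0 0 0;0.3 0 0 0 0;0.3 0 0 0 0;0.3 0 0 0 0;0.3 0 0 0 0;0.3 0 0 0 0;0.3 0 0 0 0" --newtons 50

```text
time: 5.2
tcp_pos: [558.8, -208.4, 74.3]
ee_rot: [3.14, 0.001, 1.613]
ft_force: [-1.1, -0.2, 5.3]
finger_gap: 44.8
grasp_force: 52.7
```

Emit:
step_arm --targets "0.3 0 0 -1 0;0.3 0 0 -2 0;0.3 0 0 -3 0;0.3 0 0 -4 0;0.3 0 0 -4 0;0.3 0 0 -4 0;0.3 0 0 -1 0;0.3 0 0 0 0"

```text
time: 6.0
tcp_pos: [558.7, -208.3, 264.2]
ee_rot: [3.14, 0.001, 1.613]
ft_force: [0.8, 0.0, -7.0]
finger_gap: 44.4
grasp_force: 53.1
```

```bash
python3 -c "
from d import *
print(F(-50,-64))
delta((*F(-50,-64),80),2.902)"
```

```text
[513.57  121.656]
t 6.0 tcp [ 558.716 -208.278  264.245] rot [3.14  0.001 1.613] F [  72.  -373.9] ft [ 0.795  0.043 -6.977] gap 44.38048941617466 gf 53.072717785835266
d cm [33.15 -3.12 18.42] turn -1.289
```

Emit:
step_arm --targets "0.3 2 -0.2 0 0;0.3 3.5 -0.33 0 0;0.3 3.5 -0.33 0 0;0.3 3.5 -0.33 0 0;0.3 3.5 -0.33 0 0;0.3 3.5 -0.33 0 0;0.3 3.5 -0.33 0 0;0.3 3.5 -0.33 0 0;0.3 3.5 -0.33 0 0;0.3 3.15 -0.28 0 0;0.3 0 0 0 -0.1;0.3 0 0 0 -0.1"

```text
time: 7.2
tcp_pos: [511.6, 123.4, 260.7]
ee_rot: [-3.137, -0.001, 1.819]
ft_force: [0.9, -0.3, -5.4]
finger_gap: 44.1
grasp_force: 52.7
```

Emit:
step_arm --targets "0.3 0 0 1 -0.13;0.3 0 0 2 -0.13;0.3 0 0 2 -0.13;0.3 0 0 2 -0.13;0.3 0 0 2 -0.13;0.3 0 0 2 -0.13;0.3 0 0 2 -0.13;0.3 0 0 2 -0.13;0.3 0 0 1.5 -0.05;0.3 0 0 1 0;0.3 0 0 0 0;0.3 0 0 0 0"

```text
time: 8.4
tcp_pos: [512.9, 121.9, 88.0]
ee_rot: [-3.141, -0.001, 2.902]
ft_force: [-0.9, -0.3, -6.3]
finger_gap: 44.4
grasp_force: 52.6
```

```bash
python3 -c "
from d import *
delta((*F(-50,-64),69),2.902)
shot('side','side1.png')
import cv2
b=cv2.imread('pics/side1.png');cv2.imwrite('pics/s1.png',cv2.resize(b[100:350,220:470],(600,600),interpolation=cv2.INTER_CUBIC))"
```

```text
t 8.4 tcp [512.891 121.898  87.981] rot [-3.141 -0.001  2.902] F [-50.7 -63.9] ft [-0.881 -0.287 -6.268] gap 44.38958174373109 gf 52.565563917160034
d cm [-0.07 -0.01  1.9 ] turn -0.0
```

View pics/s1.png

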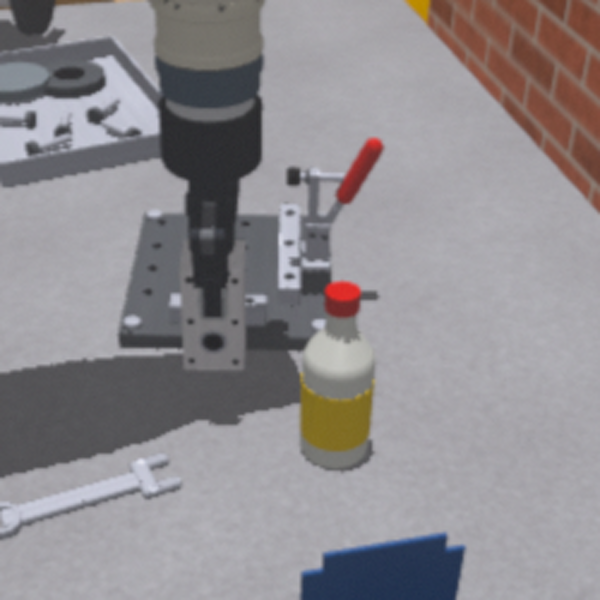

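The block hangs upright just in front of the plate edge, with its ported face towards the camera and port at crop (213,342). Now I set it down.

Emit:
step_arm --targets "0.3 0 0 1 0;0.3 0 0 0.5 0;0.3 0 0 0.2 0;0.3 0 0 0.2 0;0.3 0 0 0 0"

```text
time: 8.95
tcp_pos: [513.3, 121.7, 69.1]
ee_rot: [-3.141, -0.0, 2.903]
ft_force: [0.0, -0.5, -6.2]
finger_gap: 44.3
grasp_force: 52.8
```

Emit:
step_arm --targets "0.3 0 0 0.1 0;0.3 0 0 0.05 0;0.3 0 0 0.05 0;0.3 0 0 0 0"

```text
time: 9.35
tcp_pos: [513.5, 121.7, 68.3]
ee_rot: [3.141, 0.001, 2.903]
ft_force: [-3.6, -0.2, 6.1]
finger_gap: 44.7
grasp_force: 54.1
```

Emit:
step_arm --targets "0.1 0 0 0 0;-0.2 0 0 0 0;-0.6 0 0 0 0;-1 0 0 0 0;-1 0 0 0 0;-1 0 0 0 0;-1 0 0 -1 0;-1 0 0 -3 0;-1 0 0 -4 0;-1 0 0 -1 0;-1 0 0 0 0"

```text
time: 10.45
tcp_pos: [514.3, 121.8, 159.5]
ee_rot: [3.14, 0.004, 2.903]
ft_force: [0.6, -0.3, -0.2]
finger_gap: 85.7
grasp_force: 0.0
```

Emit:
step_arm --targets "-1 0 0 0 0.14;-1 0 0 0 0.14;-1 0 0 0 0.14;-1 0 0 0 0.14;-1 0 0 0 0.14;-1 0 0 0 0.14;-1 0 0 0 0.14;-1 0 0 0 0.14;-1 0 0 0 0.14;-1 0 0 0 0.14;-1 0 0 0 0.14;-1 0 0 0 0.03"

```text
time: 11.65
tcp_pos: [512.7, 121.7, 155.9]
ee_rot: [-3.139, 0.001, 1.328]
ft_force: [-0.4, -0.0, -0.1]
finger_gap: 85.4
grasp_force: 0.0
```

```bash
python3 -c "
from d import *
delta((513.4,121.7,75),1.332)
p=shot('side','side2.png')
import cv2
b=cv2.imread('pics/side2.png');cv2.imwrite('pics/s2.png',cv2.resize(b[150:300,250:400],(600,600),interpolation=cv2.INTER_CUBIC))
print([(q,ctrl.landmark_of(p,q)[:1]) for q in ('block','port_face')])
W=cloud(p)
m=(W[...,0]>460)&(W[...,0]<560)&(W[...,1]>80)&(W[...,1]<160)&(W[...,2]>94)&(W[...,2]<106)
Q=W[m];print(len(Q),np.median(Q,0),cv2.minAreaRect(Q[:,:2].astype(np.float32)))"
```

```text
t 11.65 tcp [512.692 121.67  155.897] rot [-3.139  0.001  1.328] F [-50.9 -64.2] ft [-0.375 -0.012 -0.052] gap 85.38020651702529 gf 0.0
d cm [0.02 0.07 8.09] turn -0.004
[('block', [{'location': [310.4, 257.8], 'p': 0.88}]), ('port_face', [{'location': [250.6, 308.7], 'p': 0.42}])]
330 [509.209 110.634  99.761] ((511.1869812011719, 120.5745849609375), (47.2323112487793, 49.6229362487793), 77.10450744628906)
```

View pics/s2.png

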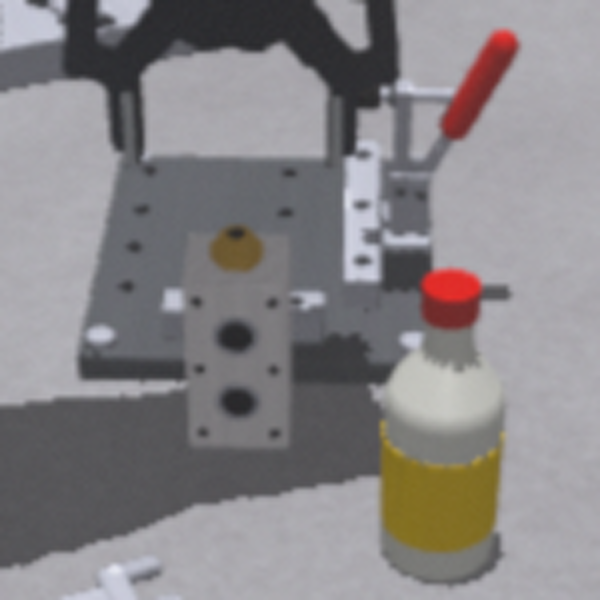

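The block stands free and upright at crop (240,345), just in front of the plate edge, with the gripper turned 90° above it. Next I regrip by the side faces.

Emit:
step_arm --targets "-1 0 0 3 0;-1 0 0 2.5 0;-1 0 0 1.5 0;-1 0 0 1.1 0;-1 0 0 0 0;0.2 0 0 0 0;0.2 0 0 0 0;0.2 0 0 0 0;0.2 0 0 0 0;0.2 0 0 0 0;0.2 0 0 0 0" --newtons 25

```text
time: 12.9
tcp_pos: [513.6, 121.8, 77.1]
ee_rot: [3.14, -0.001, 1.333]
ft_force: [-1.5, 0.3, 6.2]
finger_gap: 49.3
grasp_force: 32.8
```

Emit:
step_arm --targets "0.2 0 0 -0.3 0;0.2 0.2 0 -0.4 0;0.2 0.3 0 0 0;0.2 0.3 0 0 0;0.2 0.3 0 0 0;0.2 0.3 0 0 0" --newtons 25

```text
time: 13.5
tcp_pos: [516.2, 135.1, 83.0]
ee_rot: [-3.141, 0.002, 1.333]
ft_force: [-1.7, -4.0, -3.8]
finger_gap: 49.6
grasp_force: 28.8
```

Emit:
step_arm --targets "0.2 0.4 0 -0.1 0;0.2 0.4 0 -0.1 0;0.2 0.4 0 -0.1 0;0.2 0.4 0 0 0;0.2 0.4 0 0 0;0.2 0.4 0 0 0" --newtons 25

```text
time: 14.1
tcp_pos: [522.4, 159.0, 86.4]
ee_rot: [3.141, -0.0, 1.333]
ft_force: [-2.3, -3.7, -4.3]
finger_gap: 49.9
grasp_force: 28.2
```

```bash
python3 -c "
from d import *
delta((513.4,121.7,75),1.332)
p=shot('side','side3.png')
import cv2
b=cv2.imread('pics/side3.png');cv2.imwrite('pics/s3.png',cv2.resize(b[150:300,250:400],(600,600),interpolation=cv2.INTER_CUBIC))"
```

```text
t 14.1 tcp [522.353 158.974  86.429] rot [ 3.141 -0.     1.333] F [-50.3 -25.7] ft [-2.258 -3.676 -4.316] gap 49.88334905049926 gf 28.217167854309082
d cm [-3.83  0.01  1.14] turn 0.001
```

View pics/s3.png

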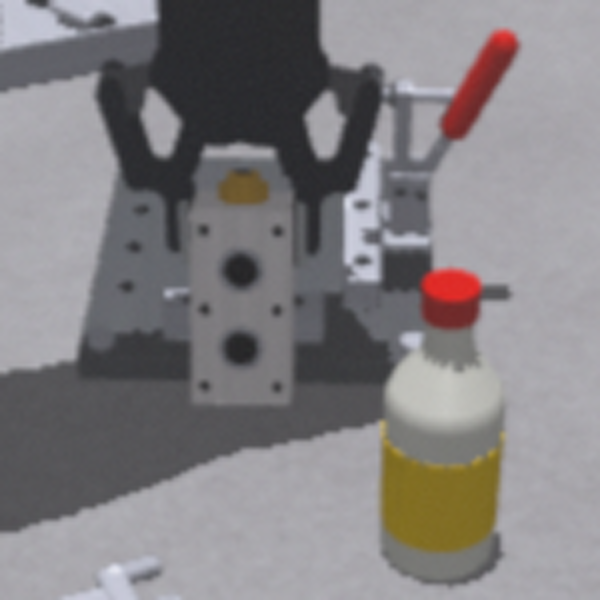

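The block is pivoting in the grip with about 4 N, tilted roughly 25° away from its ported face as intended. I'll continue.

Emit:
step_arm --targets "0.2 0.4 0 0 0;0.2 0.4 0 0 0;0.2 0.4 0 0 0;0.2 0.4 0 0 0;0.2 0.4 0 0 0;0.2 0.4 0 0 0;0.2 0.4 0 0 0;0.2 0.4 0 0 0;0.2 0.4 0 0 0;0.2 0.4 0 0 0" --newtons 25

```text
time: 15.15
tcp_pos: [531.8, 197.6, 86.4]
ee_rot: [3.141, 0.0, 1.333]
ft_force: [-1.9, -6.1, -3.5]
finger_gap: 49.9
grasp_force: 27.4
```

```bash
python3 -c "
from d import *
delta((513.4,121.7,75),1.332)
p=shot('side','side4.png')
W=cloud(p)
# ported face plane
g=p['pixels'];v,u=np.mgrid[:480,:640]
d=W[...,:2]-O;X=d@fx;Y=d@fy;Z=W[...,2]
m=(abs(X+50)<20)&(Y>-110)&(Y<40)&(Z>45)&(Z<130)&(g.max(-1)>110)
q=np.c_[Y[m],Z[m]];c=q.mean(0);U,S,V=np.linalg.svd(q-c);print(len(q),c,S,'tilt from vertical',np.degrees(np.arctan2(*V[0])))
"
```

```text
t 15.15 tcp [531.84  197.608  86.386] rot [3.141 0.    1.333] F [-50.2  14.1] ft [-1.868 -6.072 -3.487] gap 49.86895384248335 gf 27.395761907100677
d cm [-7.81 -0.    1.14] turn 0.001
851 [-32.514  84.412] [949.667  96.377] tilt from vertical -134.58255876804455
```

Emit:
step_arm --targets "0.2 0 0 0 0;0.2 0 0 0 0;0.2 0 0 -0.5 0;0.2 0 0 -1.5 0;0.2 0 0 -2 0;0.2 1 0 -1 0;0.2 2 0 0 0;0.2 1.6 0 0 0;0.2 1 0 0 0;0.2 0 0 0 0;0.2 0 0 0 0" --newtons 100

```text
time: 16.3
tcp_pos: [544.6, 252.0, 135.8]
ee_rot: [-3.141, 0.001, 1.333]
ft_force: [-0.2, -0.5, -6.2]
finger_gap: 48.7
grasp_force: 104.5
```

```bash
python3 -c "
from d import *
delta((*F(-50,72),90),1.332)
p=shot('side','side5.png')
W=cloud(p)
g=p['pixels'];v,u=np.mgrid[:480,:640]
d=W[...,:2]-O;X=d@fx;Y=d@fy;Z=W[...,2]
m=(abs(X+50)<20)&(Y>-60)&(Y<100)&(Z>80)&(Z<170)&(g.max(-1)>110)
q=np.c_[Y[m],Z[m]];c=q.mean(0);U,S,V=np.linalg.svd(q-c);print(len(q),c,S,'tilt from vertical',np.degrees(np.arctan2(*V[0])))
import cv2
b=cv2.imread('pics/side5.png');cv2.imwrite('pics/s5.png',cv2.resize(b[130:280,250:400],(600,600),interpolation=cv2.INTER_CUBIC))
"
```

```text
t 16.3 tcp [544.602 251.954 135.771] rot [-3.141  0.001  1.333] F [-50.7  69.9] ft [-0.237 -0.477 -6.191] gap 48.70825106857904 gf 104.546799659729
d cm [0.21 0.07 4.58] turn 0.001
831 [ 21.978 131.328] [957.994 136.692] tilt from vertical -136.42919653455107
```

View pics/s5.png

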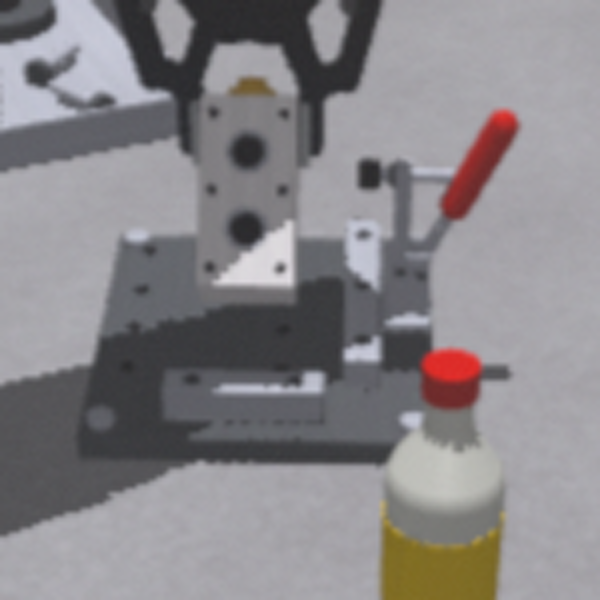

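The block is held at about 44° above the plate, ported face up and outward, clear of the clamp. I lower it until the plain-end edge touches.

Emit:
step_arm --targets "0.2 0 -0.5 2 0;0.2 0 0 1.5 0;0.2 0 0 0.7 0;0.2 0 0 0.3 0;0.2 0 0 0 0;0.2 0 0 0 0" --newtons 100

```text
time: 16.95
tcp_pos: [540.5, 253.1, 92.0]
ee_rot: [3.141, -0.001, 1.333]
ft_force: [0.0, 0.5, -4.6]
finger_gap: 49.0
grasp_force: 104.6
```

Emit:
step_arm --targets "0.2 0 0 0.2 0;0.2 0 0 0.15 0;0.2 0 0 0 0" --newtons 25

```text
time: 17.25
tcp_pos: [540.4, 253.4, 88.2]
ee_rot: [3.141, -0.001, 1.333]
ft_force: [1.4, 1.2, -3.6]
finger_gap: 48.7
grasp_force: 105.2
```

Emit:
step_arm --targets "0.1 0 0 0.1 0;0.1 0 0 0.1 0;0.1 0 0 0 0;0.1 0 0 0 0" --newtons 25

```text
time: 17.65
tcp_pos: [540.9, 254.0, 87.2]
ee_rot: [3.139, -0.002, 1.333]
ft_force: [0.3, 4.4, 5.3]
finger_gap: 48.3
grasp_force: 106.4
```

Emit:
step_arm --targets "0.1 0.35 0 0.2 0;0.1 0.3 0 0.2 0;0.1 0.3 0 0.22 0;0.1 0.3 0 0.22 0;0.1 0 0 0 0" --newtons 25

```text
time: 18.15
tcp_pos: [543.8, 265.4, 78.1]
ee_rot: [3.139, -0.0, 1.333]
ft_force: [-0.5, 1.1, 5.9]
finger_gap: 48.8
grasp_force: 108.3
```

Emit:
step_arm --targets "0.1 0.27 0 0.25 0;0.1 0.28 0 0.25 0;0.1 0.25 0 0.27 0;0.1 0.25 0 0.27 0;0.1 0.23 0 0.3 0;0.1 0.23 0 0.3 0;0.1 0 0 0 0" --newtons 25

```text
time: 18.85
tcp_pos: [547.5, 280.6, 61.8]
ee_rot: [3.139, -0.001, 1.333]
ft_force: [0.5, 2.2, 6.7]
finger_gap: 48.7
grasp_force: 111.7
```

Emit:
step_arm --targets "0.1 0.2 0 0.3 0;0.1 0.2 0 0.3 0;0.1 0.17 0 0.33 0;0.1 0.17 0 0.33 0;0.1 0 0 0 0" --newtons 25

```text
time: 19.35
tcp_pos: [549.3, 288.0, 49.2]
ee_rot: [3.139, -0.002, 1.333]
ft_force: [0.7, 3.9, 6.6]
finger_gap: 48.8
grasp_force: 113.8
```

Emit:
step_arm --targets "0.1 0.15 0 0.33 0;0.1 0.15 0 0.33 0;0.1 0.12 0 0.33 0;0.1 0.1 0 0.3 0;0.1 0 0 0 0" --newtons 25

```text
time: 19.85
tcp_pos: [550.5, 292.8, 36.0]
ee_rot: [3.139, -0.001, 1.333]
ft_force: [2.5, 3.9, 4.5]
finger_gap: 48.5
grasp_force: 115.1
```

```bash
cat > top.py <<'E'
from d import *
def top(n,zlo=45,zhi=75):
    p=shot(n);W=cloud(p);d=W[...,:2]-O;X=d@fx;Y=d@fy;Z=W[...,2]
    m=(X>-100)&(X<-5)&(Y>-10)&(Y<112)&(Z>zlo)&(Z<zhi)&(p['pixels'].max(-1)>100)
    q=np.c_[X[m],Y[m],Z[m]]
    c=np.linalg.lstsq(np.c_[q[:,:2],np.ones(len(q))],q[:,2],rcond=None)[0]
    print(n,len(q),'slopes',c[:2],'z med',np.median(q[:,2]),'rect',cv2.minAreaRect(q[:,:2].astype(np.float32)))
E
python3 -c "
from top import *
delta((513.4,121.7,33.5),1.332)
top('side');top('top')"
```

```text
t 19.85 tcp [550.54  292.768  36.038] rot [ 3.139 -0.001  1.333] F [-54.6 111. ] ft [2.463 3.929 4.468] gap 48.527932673560755 gf 115.10451078414917
d cm [-17.5    0.42   0.25] turn 0.001
side 653 slopes [-0.004  0.206] z med 64.66291685105358 rect ((-55.622596740722656, 61.42425537109375), (50.0074462890625, 99.81419372558594), 2.0933384895324707)
top 854 slopes [0.036 0.149] z med 67.0204570722799 rect ((-55.0677604675293, 58.6281852722168), (88.62079620361328, 51.75371170043945), 88.30490112304688)
```

```bash
python3 -c "
from top import *
top('side',45,95);top('top',45,95)
p=shot('side','side6.png')
b=cv2.imread('pics/side6.png');cv2.imwrite('pics/s6.png',cv2.resize(b[130:280,250:400],(600,600),interpolation=cv2.INTER_CUBIC))"
```

```text
side 657 slopes [-0.002  0.206] z med 64.8705552613896 rect ((-61.36824035644531, 62.24754333496094), (61.47117233276367, 99.59599304199219), 2.120990753173828)
top 884 slopes [0.04  0.148] z med 67.01511845576721 rect ((-55.13301467895508, 58.22667694091797), (89.38420104980469, 50.3005256652832), 89.87940216064453)
```

View pics/s6.png

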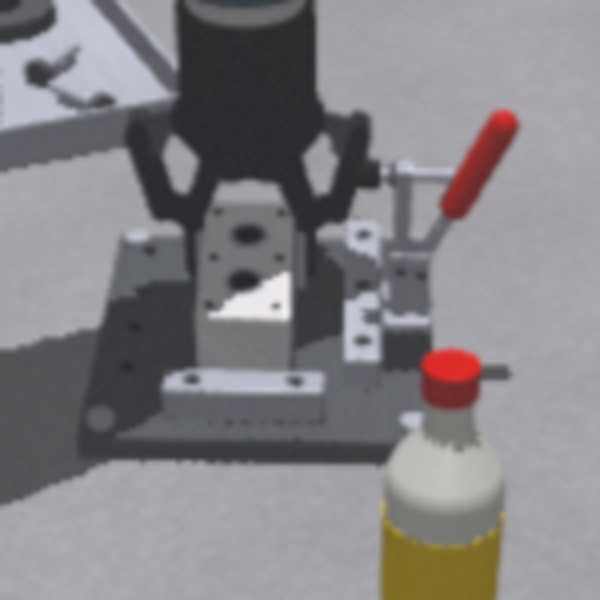

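Emit:
step_arm --targets "0.1 0.03 0 0.15 0;0.1 0.03 0 0.15 0;0.1 0.02 0 0.15 0;0.1 0 0 0 0" --newtons 25

```text
time: 20.5
tcp_pos: [550.2, 293.3, 31.4]
ee_rot: [3.141, -0.001, 1.333]
ft_force: [2.6, 3.3, 4.5]
finger_gap: 49.1
grasp_force: 115.1
```

```bash
python3 -c "
from top import *
top('side',45,95);top('top',45,95)
print(toF(ctrl.read_state()['tcp_pos']))"
```

```text
side 626 slopes [-0.004  0.164] z med 63.568122691673835 rect ((-55.38656234741211, 62.57888412475586), (49.35024642944336, 98.62092590332031), 1.431210994720459)
top 848 slopes [0.039 0.107] z med 65.1731770097906 rect ((-55.22827911376953, 59.577301025390625), (50.337093353271484, 88.91949462890625), 0.27857059240341187)
(np.float64(-55.052208834842624), np.float64(111.40655727857065))
```

```bash
python3 -c "
from top import *
for n in ('side','top'):
    p=shot(n);W=cloud(p);d=W[...,:2]-O;X=d@fx;Y=d@fy;Z=W[...,2]
    m=(X>-135)&(X<-88)&(Y>5)&(Y<130)&(Z>5)&(Z<25)
    c=np.linalg.lstsq(np.c_[X[m],Y[m],np.ones(m.sum())],Z[m],rcond=None)[0];print(n,'plate',c,m.sum())
    for y in range(5,115,10):
        m=(abs(X+55)<18)&(abs(Y-y)<5)&(Z>40)&(Z<95)&(p['pixels'].max(-1)>90)
        print(y,m.sum(),np.median(Z[m]).round(1),end=' | ')
    print()
"
```

```text
side plate [-0.     0.003 15.781] 587
5 0 nan | 15 129 52.0 | 25 58 61.1 | 35 44 62.3 | 45 24 63.3 | 55 41 64.7 | 65 42 65.1 | 75 39 66.2 | 85 21 67.2 | 95 35 68.1 | 105 36 69.1 | 
top plate [-0.003  0.001 16.338] 1170
5 0 nan | 15 59 60.0 | 25 77 62.2 | 35 74 63.1 | 45 43 64.3 | 55 72 65.8 | 65 77 66.1 | 75 75 67.4 | 85 39 68.1 | 95 73 69.5 | 105 11 69.5 |
  return _methods._mean(a, axis=axis, dtype=dtype,
  ret = ret.dtype.type(ret / rcount)
```

Emit:
step_arm --targets "0.1 0 0 0.1 0;0.1 0 0 0.1 0;0.1 0 0 0.1 0;0.1 0 0 0 0" --newtons 25

```text
time: 21.1
tcp_pos: [550.3, 293.6, 28.8]
ee_rot: [3.14, -0.002, 1.333]
ft_force: [2.9, 5.9, 7.8]
finger_gap: 48.9
grasp_force: 115.5
```

Emit:
step_arm --targets "0.1 0 0 0.1 0;0.1 0 0 0.05 0;0.1 0 0 0 0" --newtons 25

```text
time: 21.4
tcp_pos: [550.3, 293.5, 27.4]
ee_rot: [3.14, -0.001, 1.333]
ft_force: [0.7, 5.4, 8.7]
finger_gap: 48.7
grasp_force: 116.8
```

Emit:
step_arm --targets "0.1 0 0 0.05 0;0.1 0 0 0.05 0;0.1 0 0 0.05 0;0.1 0 0 0 0" --newtons 25

```text
time: 21.8
tcp_pos: [550.3, 293.6, 27.4]
ee_rot: [3.139, -0.002, 1.333]
ft_force: [-2.5, 3.4, 22.4]
finger_gap: 48.8
grasp_force: 122.7
```

Emit:
step_arm --targets "-0.1 0 0 -0.15 0;-0.13 0 0 0 0;-0.15 0 0 0 0;-0.16 0 0 0 0;-0.17 0 0 0 0;-0.18 0 0 0 0;-0.18 0 0 0 0" --newtons 20

```text
time: 22.5
tcp_pos: [550.1, 293.1, 27.0]
ee_rot: [3.141, -0.001, 1.332]
ft_force: [0.1, 3.1, 8.0]
finger_gap: 50.5
grasp_force: 3.8
```

```bash
cat >> top.py <<'E'
def prof(n='top'):
    p=shot(n);W=cloud(p);d=W[...,:2]-O;X=d@fx;Y=d@fy;Z=W[...,2]
    m=(X>-90)&(X<0)&(Y>-5)&(Y<130)&(Z>56)&(Z<75)&(p['pixels'].max(-1)>90)
    m=cv2.morphologyEx(m.astype(np.uint8),cv2.MORPH_OPEN,np.ones((3,3)))>0
    print(n,m.sum(),[ (y,round(float(np.median(Z[m&(abs(Y-y)<5)])),1)) for y in (25,45,65,85,100) if (m&(abs(Y-y)<5)).any()])
    print(cv2.minAreaRect(np.c_[X[m],Y[m]].astype(np.float32)))
E
python3 -c "
from top import *
prof();prof('side')"
```

```text
top 739 [(25, 62.1), (45, 61.8), (65, 61.4), (85, 61.6), (100, 61.9)]
((-55.45191955566406, 61.485450744628906), (86.36288452148438, 50.292240142822266), 89.83364868164062)
side 473 [(25, 61.0), (45, 60.9), (65, 61.1), (85, 61.1), (100, 61.0)]
((-55.63658905029297, 66.21867370605469), (49.66181182861328, 100.9874267578125), 0.3452768325805664)
```

Emit:
step_arm --targets "-0.3 0 0 -0.1 0;-0.45 0 0 0 0;-0.45 0 0 0 0;-0.45 0 0 0 0;-0.45 0 0 -1 0;-0.45 0 0 -3 0;-0.45 0 0 -3 0;1 2 0 0 0;1 2 0 0 0;1 0 0 0 0;1 0 0 0 0" --newtons 20

```text
time: 23.7
tcp_pos: [559.0, 331.9, 97.7]
ee_rot: [-3.142, 0.0, 1.334]
ft_force: [-0.6, -0.6, 0.1]
finger_gap: 3.7
grasp_force: 0.0
```

```bash
python3 -c "
from top import *
delta((*F(-55.5,150),40),1.332)
prof();prof('side')"
```

```text
t 23.7 tcp [558.95  331.902  97.704] rot [-3.142  0.     1.334] F [-55.7 151. ] ft [-0.585 -0.625  0.122] gap 3.698948557578484 gf 0.0
d cm [-0.1   0.02  5.77] turn 0.002
top 983 [(25, 61.7), (45, 62.4), (65, 61.4), (85, 61.7), (100, 61.5)]
((-55.37565231323242, 68.39612579345703), (50.25847244262695, 100.85313415527344), 0.47581374645233154)
side 500 [(25, 60.9), (45, 61.3), (65, 60.9), (85, 61.0), (100, 61.3)]
((-55.5803108215332, 66.97697448730469), (49.701961517333984, 100.94099426269531), 0.19472463428974152)
```

Emit:
step_arm --targets "1 0.1 0 3 0;1 0 0 2 0;1 0 0 0.7 0;1 -0.4 0 0 0;1 -0.3 0 0 0;1 -0.3 0 0 0;1 -0.3 0 0 0;1 -0.3 0 0 0;1 -0.3 0 0 0"

```text
time: 24.7
tcp_pos: [555.5, 314.6, 41.4]
ee_rot: [3.14, -0.002, 1.333]
ft_force: [1.6, 4.4, 2.6]
finger_gap: -0.2
grasp_force: 2.2
```

Emit:
step_arm --targets "1 -0.2 0 0 0;1 -0.2 0 0 0;1 -0.1 0 0 0;1 -0.1 0 0 0;1 -0.1 0 0 0;1 0 0 0 0"

```text
time: 25.3
tcp_pos: [554.0, 308.8, 40.6]
ee_rot: [3.141, -0.003, 1.333]
ft_force: [4.4, 9.4, 0.3]
finger_gap: -0.0
grasp_force: 5.3
```

Emit:
step_arm --targets "1 -0.1 0 0 0;1 -0.1 0 0 0;1 -0.1 0 0 0;1 -0.1 0 0 0;1 0 0 0 0"

```text
time: 25.8
tcp_pos: [554.2, 308.4, 41.5]
ee_rot: [3.14, -0.01, 1.336]
ft_force: [6.4, 26.8, -1.0]
finger_gap: 0.1
grasp_force: 13.7
```

```bash
python3 -c "
from top import *
delta((*F(-86,50),40),1.332)
prof();prof('side')"
```

```text
t 25.8 tcp [554.208 308.4    41.452] rot [ 3.14  -0.01   1.336] F [-54.7 127.1] ft [ 6.429 26.79  -1.03 ] gap 0.06846992478401234 gf 13.743100762367249
d cm [-7.69 -3.16  0.15] turn 0.004
top 981 [(25, 62.1), (45, 62.0), (65, 62.3), (85, 62.3), (100, 62.1)]
((-55.139404296875, 50.90532302856445), (50.12648391723633, 101.5005874633789), 0.07948624342679977)
side 524 [(25, 61.2), (45, 61.3), (65, 61.3), (85, 61.9), (100, 61.3)]
((-55.624786376953125, 50.3984260559082), (103.43244934082031, 50.0203857421875), 89.9299545288086)
```

Emit:
step_arm --targets "1 0.5 0 0 0;1 0.8 0 0 0;1 0 0 -3 0;1 0 0 -3.5 0;1 -2 -2.3 0 0;1 -3 -2.3 0 0;1 -3 0 0 0;1 -1.3 0 0 0;1 0 0 3 0;1 0 0 2.5 0;1 0 0 1 0;1 0 0 0 0"

```text
time: 27.1
tcp_pos: [488.2, 236.4, 39.1]
ee_rot: [-3.139, 0.002, 1.332]
ft_force: [0.3, -0.1, 1.1]
finger_gap: -0.2
grasp_force: 0.0
```

Emit:
step_arm --targets "1 0 0.2 0 0;1 0 0.2 0 0;1 0 0.2 0 0;1 0 0.1 0 0"

```text
time: 27.5
tcp_pos: [496.0, 235.3, 41.1]
ee_rot: [3.141, -0.001, 1.333]
ft_force: [-3.7, 1.1, 1.9]
finger_gap: 0.1
grasp_force: 1.7
```

```bash
python3 -c "
from top import *
delta((*F(-64.5,50),40),1.332)
prof()"
```

```text
t 27.5 tcp [496.015 235.261  41.143] rot [ 3.141 -0.001  1.333] F [-94.   42.2] ft [-3.716  1.105  1.854] gap 0.1121926278355483 gf 1.711631789803505
d cm [0.77 2.95 0.11] turn 0.001
top 307 [(25, 61.7)]
((-55.3626708984375, 18.63728904724121), (52.01962661743164, 36.212764739990234), 4.816160678863525)
```

Emit:
step_arm --targets "1 0 -0.2 0 0;1 0.5 0 0 0;1 0 0.4 0 0;1 0 0.3 0 0;1 0 0.3 0 0;1 0 0.3 0 0;1 0 0.3 0 0;1 0 0.3 0 0;1 0 0.3 0 0;1 0 0 0 0"

```text
time: 28.55
tcp_pos: [516.2, 235.6, 40.4]
ee_rot: [-3.141, -0.001, 1.333]
ft_force: [-1.8, 2.4, 1.1]
finger_gap: 0.0
grasp_force: 1.2
```

Emit:
step_arm --targets "1 0 0.3 0 0;1 0 0.2 0 0;1 0 0.2 0 0;1 0 0.1 0 0;1 0 0 0 0"

```text
time: 29.05
tcp_pos: [523.7, 233.6, 40.4]
ee_rot: [-3.141, -0.0, 1.333]
ft_force: [-2.9, 3.4, 0.8]
finger_gap: -0.3
grasp_force: 2.0
```

```bash
python3 -c "
from top import *
delta((*F(-63.6,47),40),1.332)
prof('side')"
```

```text
t 29.05 tcp [523.722 233.63   40.379] rot [-3.141 -0.     1.333] F [-66.6  47.2] ft [-2.939  3.392  0.776] gap -0.34353320446962293 gf 2.01426163315773
d cm [-0.02  0.3   0.04] turn 0.001
side 377 [(25, 61.0), (45, 60.8), (65, 61.2), (85, 60.7), (100, 60.9)]
((-28.37979507446289, 49.34962463378906), (48.71110916137695, 99.77131652832031), 0.8891383409500122)
```

Emit:
step_arm --targets "1 0 0.15 0 0;1 0 0.1 0 0;1 0 0.1 0 0;1 0 0.1 0 0;1 0 0 0 0"

```text
time: 29.6
tcp_pos: [526.2, 233.0, 40.4]
ee_rot: [-3.138, -0.0, 1.334]
ft_force: [-11.6, 6.3, 7.8]
finger_gap: 0.0
grasp_force: 6.8
```

Emit:
step_arm --targets "1 0 0.1 0 0;1 0 0.1 0 0;1 0 0.1 0 0;1 0 0 0 0"

```text
time: 30.0
tcp_pos: [526.3, 232.9, 40.3]
ee_rot: [-3.133, -0.0, 1.335]
ft_force: [-25.8, 8.9, 15.9]
finger_gap: -0.0
grasp_force: 13.6
```

Emit:
step_arm --targets "1 0 -0.6 0 0;1 0 -0.8 0 0;1 0 0 -3 0;1 0 0 -3.5 0;1 3 0 0 0;1 4 0 0 0;1 2.6 0 0 0;1 0 3 0 0;1 0 2.2 0 0;1 0 0 0 0"

```text
time: 31.0
tcp_pos: [593.3, 315.1, 104.8]
ee_rot: [3.14, 0.0, 1.331]
ft_force: [0.0, -1.1, -0.5]
finger_gap: 0.2
grasp_force: 0.0
```

```bash
python3 -c "
from top import *
delta((*F(-25,138),40),1.332)
prof('side');prof()"
```

```text
t 31.0 tcp [593.303 315.137 104.787] rot [3.14  0.    1.331] F [-18.3 142.9] ft [ 0.042 -1.139 -0.497] gap 0.17084223861727418 gf 0.0
d cm [-0.49 -0.67  6.48] turn -0.001
side 523 [(25, 61.3), (45, 61.2), (65, 60.7), (85, 60.8), (100, 61.3)]
((-26.546432495117188, 49.89316940307617), (49.395835876464844, 102.21028900146484), 0.808648407459259)
top 954 [(25, 61.9), (45, 61.9), (65, 61.6), (85, 61.7), (100, 61.7)]
((-25.53248405456543, 50.92251205444336), (100.51887512207031, 50.353851318359375), 89.80147552490234)
```

Emit:
step_arm --targets "1 -0.4 -0.7 2 0;1 0 0 3 0;1 0 0 1.5 0;1 -0.3 0 0 0;1 -0.3 0 0 0;1 -0.3 0 0 0;1 -0.2 0 0 0;1 0 0 0 0"

```text
time: 31.9
tcp_pos: [580.7, 302.8, 41.4]
ee_rot: [3.141, -0.001, 1.332]
ft_force: [0.4, 0.1, -0.1]
finger_gap: 0.1
grasp_force: 0.0
```

Emit:
step_arm --targets "1 -0.1 0 0 0;1 -0.1 0 0 0;1 -0.1 0 0 0;1 -0.1 0 0 0;1 0 0 0 0"

```text
time: 32.4
tcp_pos: [580.5, 302.1, 41.3]
ee_rot: [3.14, -0.006, 1.335]
ft_force: [2.5, 14.3, -1.4]
finger_gap: -0.1
grasp_force: 7.4
```

Emit:
step_arm --targets "1 -0.1 0 0 0;1 -0.1 0 0 0;1 0 0 0 0;1 0.5 0 0 0;1 0.8 0 0 0;1 0 0 -3 0;1 0 0 -3.5 0;1 0 -3 0 0;1 -2 -3.2 0 0;1 -3 0 0 0;1 -3 0 0 0;1 0 0 0 0"

```text
time: 33.6
tcp_pos: [501.9, 244.3, 105.7]
ee_rot: [-3.141, 0.001, 1.331]
ft_force: [0.9, 0.2, 0.4]
finger_gap: -0.1
grasp_force: 0.0
```

```bash
python3 -c "
from top import *
delta((*F(-69,50),40),1.332)
prof('side')"
```

```text
t 33.6 tcp [501.898 244.32  105.74 ] rot [-3.141  0.001  1.331] F [-90.4  52.4] ft [0.939 0.229 0.432] gap -0.05870895693860449 gf 0.0
d cm [-0.24  2.14  6.57] turn -0.001
side 531 [(25, 60.9), (45, 61.1), (65, 60.8), (85, 60.8), (100, 60.9)]
((-26.372543334960938, 49.91856384277344), (49.07646179199219, 102.19384765625), 0.8051155209541321)
```

Emit:
step_arm --targets "1 0 0.5 3 0;1 0 0 2.5 0;1 0 0.5 1 0;1 0 0.5 0 0;1 0 0.4 0 0;1 0 0.3 0 0;1 0 0.3 0 0;1 0 0.2 0 0;1 0 0.2 0 0;1 0 0.2 0 0;1 0 0 0 0"

```text
time: 34.75
tcp_pos: [528.2, 240.8, 41.3]
ee_rot: [-3.133, -0.001, 1.335]
ft_force: [-25.3, 7.7, 17.9]
finger_gap: 0.0
grasp_force: 13.3
```

Emit:
step_arm --targets "1 0 -0.5 0 0;1 0 -1 0 0;1 0 -2 -3 0;1 0 -3 -4 0;1 0 -4 -4 0;1 0 -4 0 0;1 0 -4 0 0;1 0 0 0 0"

```text
time: 35.55
tcp_pos: [353.7, 282.1, 146.6]
ee_rot: [-3.141, -0.0, 1.335]
ft_force: [-0.5, -0.5, -0.7]
finger_gap: -0.2
grasp_force: 0.0
```

```bash
python3 -c "
from top import *
delta((*F(-69,50),40),1.332)
prof('side');prof()
out=[]
for n,r in (('top',(200,300,150,280)),('side',(150,270,260,400))):
    shot(n,n+'9.png');b=cv2.imread('pics/'+n+'9.png')[r[0]:r[1],r[2]:r[3]];out.append(cv2.resize(b,(400,400),interpolation=cv2.INTER_CUBIC))
cv2.imwrite('pics/f.png',np.hstack(out))"
```

```text
t 35.55 tcp [353.671 282.13  146.608] rot [-3.141 -0.     1.335] F [-243.3   54.1] ft [-0.53  -0.47  -0.735] gap -0.1841706028294406 gf 0.0
d cm [-0.47 17.43 10.66] turn 0.003
side 554 [(25, 61.0), (45, 60.9), (65, 60.8), (85, 61.0), (100, 60.5)]
((-26.49579429626465, 50.15778732299805), (49.27751922607422, 99.99070739746094), 0.778623640537262)
top 976 [(25, 61.9), (45, 61.8), (65, 61.7), (85, 61.4), (100, 61.5)]
((-25.4757080078125, 51.60090637207031), (101.70471954345703, 50.699928283691406), 89.87566375732422)
```

View pics/f.png

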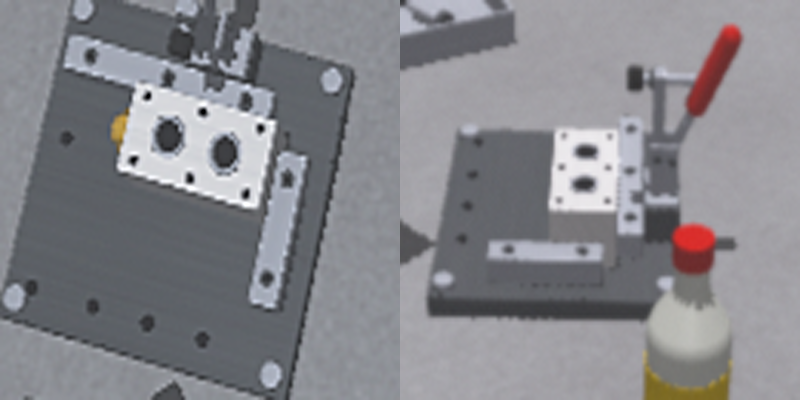

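The block lies with its ported face up, square against the fence and the end stop. The small apparent gap in the top view is parallax: in both directions it stopped dead under about 25 N. The arm is clear, so I hand in.

```bash
python3 -c "
from plant import ctrl
print(ctrl.sign_off())"
```

```text
the job is handed in; nothing more can be done
None
```

The valve block is loaded in the drilling fixture, ported face up and pushed home against the long fence and end stop, let go, with the arm clear; I handed the job in at about 36 s, but the sign-off returned no verdict.

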